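# Lock the portafilter into the espresso machine

## Task

Get the espresso machine ready for brewing: take the portafilter by its wooden handle, bring it under the brewing head with the handle about 40 degrees round to the left of the machine's front, feel its two lugs up through the gates of the head until the rim meets the gasket, then turn the handle towards the front (anticlockwise seen from above) right up to its stop, so that it is locked fully home, and let go. Do not force it against the head at any time, and leave the other things on the worktop where they stand.

Things in the scene. Friction and masses are not known exactly. Their poses are not given: they have to be found in the camera images.
- portafilter: portafilter: steel cup 70 mm across, 56 mm high, with a dark wooden handle; about 0.25 kg, its centre of mass 25 mm from the cup's axis towards the handle. Origin: centre of the cup's underside, z along the cup's axis. The handle points along its own -x, two lugs along its own +y and -y. The rim is bevelled to 64 mm across at its top. It stands on the worktop at the start.
- handle_grip (a point): where to hold the portafilter: on the wooden handle, 100 mm along -x from the cup's axis, 30 mm above its underside. The wood is level, flat-sided, 24 mm wide and 24 mm high, from 61 to 155 mm from the axis; a thin neck joins it to the cup. Axes as the portafilter's. Hold it firmly, so that it does not tilt in the grip.
- espresso_machine: slim steel espresso machine, fixed, 180 mm wide, 270 mm high without the cups on top. Origin: on the worktop straight under the axis of its round brewing head; front along its own -x, +y on the side of the robot's left. The body begins 55 mm behind that axis; the drip tray, 46 mm high, reaches 80 mm in front of it; a steam pipe hangs 87 mm to the right, 34 mm behind.
- head_mouth (a point): centre of the brewing head's open underside, 185 mm up, axes as the machine's. The head is 106 mm across and 47 mm high. A ring in it, flush with the mouth, 75 mm clear inside, has two gates, 180 degrees apart; a lug has 3 degrees of play either way there. They take the lugs at a portafilter yaw of the machine's minus 40 degrees, but the hidden ring may sit up to 14 degrees either way: feel.
- tamper: steel coffee tamper with a wooden knob, 53 mm across, 81 mm high, upright; origin under its centre; bystander
- tea_box: black carton of tea, 68 x 131 x 107 mm; origin under its centre; bystander
- spice_jar: spice jar with a dark cap, 41 mm across, 105 mm high; origin under its centre; bystander
- tall_cup: patterned cup without a handle, 81 mm across, 121 mm high; origin under its centre; bystander
- black_flask: black drinking bottle, 68 mm across, 155 mm high; origin under its centre; bystander
- white_mug: white mug, 80 mm across, 88 mm high; origin under the middle of mug and handle; bystander
- spread_tub: green tub of spread, 96 x 137 x 53 mm; origin under its centre; bystander
- left_lug (a point): outer end of the lug on the portafilter's own +y side, 45 mm from the axis and 46 mm above the underside (an equal lug is on the -y side). Each lug is 14 mm wide with round flanks and 8 mm high (42 to 50 mm above the underside).
- gasket_face (a point): centre of the gasket in the head, 19.5 mm above the mouth. With the lugs in the gates the cup's rim meets it when the portafilter's origin is 36.5 mm below the mouth; lugs that miss the gates meet the ring at 50 mm below already. The gasket is sprung: it gives from about 10 N on, 2.5 N per mm, for 5 mm.
- lug_seat (a point): on the head's axis, 8.5 mm above the mouth, where the lugs' undersides end. Turned anticlockwise from above, the lugs run free for about 20 degrees, climb ramps that draw the portafilter up, level out at 41 and meet a hard stop 45 degrees from the gates; the origin is then 34 mm below the mouth and stays so. Takes 0.2 to 0.7 N m about the axis, past 1.2 at the stop; the other way is blocked.

How it is judged:
By the outcome, as a careful person would: the job done as asked, in the order asked, and still so for the second after the job is handed in, with the robot touching nothing.
It also fails if it takes over 72 s, if anything falls off the work surface, if the arm or the gripper's body presses on something with over 40 N, if the wrist force passes 120 N, or if a joint passes its speed limit or range.

## Robot

A 6-joint arm with a two-finger parallel gripper is mounted at the origin on a cart in front of the work surface, level with it; the furniture and walls round the work are solid. World frame = base frame: x ahead of the robot, y to its left, z up, the work surface at z = 0. Lengths are in m, angles in rad, forces in N, time in s.
With the tool pointing down it reaches from about 0.35 to 0.975 m from the base axis. Payload 4.9 kg.
Tool frame: the origin (TCP) lies midway between the tips of the shut fingers; the grasp point (between the pads) lies 19 mm behind it; z points along the fingers, y is the line along which they close (so a half turn about z gives the same grasp; the last joint's range is limited). The gripper opens to 85 mm and grips with 20 to 120 N. Pads are 22 mm wide; open, the fingers measure 114 mm over their backs; the gripper's body (76 mm by 85 mm) begins 54 mm behind the grasp point. The pads swing forward as they close: fully open they stand 13 mm farther back than shut.
Start: joints at [1.051, 0.053, 1.613, -0, 1.476, -0.119], TCP at [0.244, 0.575, 0.231] pointing down, gripper open.
Joint ranges: [-3.01, 3.01], [-1.01, 2.22], [0.06, 2.58], [-1.02, 4.17], [0.09, 2.62], [-3.14, 3.14]. Speed limits (rad/s): [2.57, 2.57, 3.14, 3.14, 3.14, 3.14].

## Interface

Orientations are given as a unit quaternion [w, x, y, z].
In Python, from plant import state, grab_frame, job_done, cut_out, place_of gives the robot as it stands.
- The arm moves only by the tool jog_arm, never from a script. Its argument "motion" is text: rows parted by semicolons, each of 7 numbers parted by spaces: the opening in per cent of the stroke, from 0 (shut) to 100 (fully open), then the shift along the tool's x, y, z as a fraction of full scale, then the turn, a rotation vector about the tool's x, y, z as a fraction of full scale. A call has exactly 5 rows; each row is the pose to reach, as a shift and turn from the pose commanded when the call began, along the tool's axes at that moment; what a row does not reach only later rows make up. Full scale, the value 1, is 50 cm for a shift and 1.5 rad for a turn. A row lasts 1/8 s, in which the tool goes at most 62.5 mm and 10.7 degrees, less where a joint would pass 70% of its speed; a pose out of reach is approached as far as the arm can. A call with a number of a shift or a turn outside -1 to 1 is refused whole. A call with a gripper value outside its range is refused whole. The fingers move at their own pace and stop on an object; the grip force is fixed at half the most. Time passes only in rows, so rows that repeat a pose let the fingers close, or fill a call up. It gives the time, the measured TCP pose, the force, the opening and the grip force at its end, in the units of the state.
- state(): the state, without advancing time (a new reading comes with each control period).
- grab_frame(name): name is "scene" or "top"; returns a dict with "color" (480x640x3 uint8, red, green, blue), "range_z" (480x640 float32, m along the optical axis (not along the pixel's ray), 0 where there is no reading), "intrinsics" (3x3 intrinsics, pixels), "k1" (the pictures are not rectified: a ray, as slopes to the right and down, at radius r is drawn at 1 + k1 r^2 times it, then the intrinsics apply), "world_from_camera" (4x4, takes a point from camera to world coordinates). Camera axes: x right, y up, looking along -z (the intrinsics and any distortion apply to the point x, -y, -z); pixel columns grow to the right and rows downward; lengths in m; the calibration is good to about 2 mm. A picture is of the moment at which its call begins.
- job_done(): hands the job in; it is judged then, once.
Trained networks look in the newest picture that a camera, given by its name, has taken for a name from the list of things; names that differ only in an ending like _2 or _b are one class to them, and where a whole thing is asked for, a point or a joint stands for the part that bears it (a point fixed in the world has none). Each returns a list of dicts, best first, with "p" (0 to 1); they miss things now and then, are a little off and sometimes report something else, mostly with a low value. They report only what shows in the picture. A call takes as long as a camera call.
- cut_out(camera, thing): "pixels" (480x640 bool, what is visible of it).
- place_of(camera, thing): "at" ([x, y, z] in m, in world coordinates, good to about 4 mm: a listed point, or the origin of a listed thing).
The state is a dict: "time": time; "joint_pos": joint angles; "joint_vel": joint speeds; "joint_efforts": joint torques, N m; "tool_pos": TCP position; "tool_rot": TCP orientation; "contact_force": force on the tool from outside, world axes, zero at the start; "ft_torque": the same for the moment, N m; "gripper_width": opening from 0.0 (shut) to 1.0 (fully open); "grasp_force": force on a finger pad.
Only numpy, scipy, OpenCV 4.12 (cv2) and the standard library are available. Lean on these libraries where they do the work, as an engineer would, in place of code of your own. Each camera call takes 0.05 s, during which the arm holds its last target. There are 200 camera calls.

## Working session

There is one attempt and no reset: what is moved stays moved. The work goes in short steps, Python scripts to look and compute and a tool call to move; the robot and the scene stay as the last step left them, time stands still between calls to the robot, and variables do not carry over. Pictures are saved under pics/ and viewed, at most 10 in all, crops included, and the job is handed in when it is done.

Besides the shell and the picture viewer there is one more tool, called after "Request:" by a JSON object that holds its "api" and its "payload", one argument or row to a line. jog_arm: Moves the arm, as the interface text tells. Shift numbers are shares of 50 cm and turn numbers shares of 1.5 rad, none past 1 either way. Its arguments: {"type":"object","properties":{"motion":{"type":"string"}},"required":["motion"]}

```bash
mkdir -p pics; ls
cat > h.py <<'E'
import numpy as np, cv2
from plant import *
from scipy.spatial.transform import Rotation as R
def cloud(f):
    K=np.array(f["intrinsics"]);T=np.array(f["world_from_camera"]);k=f["k1"]
    v,u=np.mgrid[0:480,0:640]
    p=cv2.undistortPoints(np.stack([u.ravel(),v.ravel()],1).astype(np.float64)[:,None],K,np.array([k,0,0,0,0.]))[:,0]
    z=f["range_z"].ravel().astype(float)
    P=np.stack([p[:,0]*z,-p[:,1]*z,-z,np.ones_like(z)],1)@T.T
    return P[:,:3].reshape(480,640,3), f["range_z"]>0
E
python3 - <<'E'
from h import *
s=state();print(s)
for c in ["scene","top"]:
    f=grab_frame(c);cv2.imwrite(f"pics/{c}0.png",f["color"][:,:,::-1])
    print(c,np.round(f["world_from_camera"],3).tolist(),f["k1"])
    for t in ["portafilter","handle_grip","espresso_machine","head_mouth","left_lug","tamper","tea_box","spice_jar","tall_cup","black_flask","white_mug","spread_tub"]:
        print(t,[(round(d["p"],2),np.round(d["at"],3).tolist()) for d in place_of(c,t)[:2]])
E
```

```text
pics
{'time': 0.0, 'joint_pos': array([ 1.05099913e+00,  5.33453511e-02,  1.61429804e+00, -2.15233784e-05,
        1.47599269e+00, -1.18961061e-01]), 'joint_vel': array([-0.00040903, -0.00057861,  0.00157458,  0.00032693, -0.00053466,
        0.00051272]), 'joint_efforts': array([ 1.97557201e-04, -3.93692529e+01, -3.70175064e+01, -1.88415252e-04,
        6.98703006e-03, -2.79246215e-06]), 'tool_pos': array([0.24353863, 0.57492182, 0.23006774]), 'tool_rot': array([-3.10624392e-04,  1.99077936e-01,  9.79983128e-01, -9.73410335e-04]), 'contact_force': array([-0.56389464, -0.83747985, -1.01317141]), 'ft_torque': array([-0.00099877, -0.0489513 ,  0.02999158]), 'grasp_force': 0.0, 'gripper_width': 0.9997534481367297}
scene [[0.883, 0.344, -0.32, 0.116], [-0.47, 0.64, -0.607, -0.806], [-0.004, 0.687, 0.727, 1.148], [0.0, 0.0, 0.0, 1.0]] -0.19679479117919652
portafilter [(0.81, [0.428, -0.269, 0.0])]
handle_grip [(0.56, [0.45, -0.166, 0.032])]
espresso_machine [(0.61, [0.592, 0.082, -0.001]), (0.26, [0.614, -0.178, -0.002])]
head_mouth [(0.92, [0.597, 0.078, 0.184]), (0.64, [0.696, 0.38, 0.0
[... 585 characters left out ...]
er [(0.6, [0.433, -0.274, -0.002])]
handle_grip [(0.89, [0.445, -0.166, 0.03]), (0.74, [0.595, 0.078, 0.194])]
espresso_machine [(0.95, [0.592, 0.085, 0.004]), (0.65, [0.592, 0.083, 0.207])]
head_mouth [(0.75, [0.593, 0.082, 0.185]), (0.72, [0.478, -0.272, 0.049])]
left_lug [(0.89, [0.476, -0.274, 0.044]), (0.68, [0.594, 0.08, 0.193])]
tamper [(0.59, [0.618, -0.178, -0.0])]
tea_box [(0.91, [0.785, -0.215, -0.002]), (0.41, [0.433, -0.267, -0.005])]
spice_jar [(0.76, [0.71, -0.314, -0.002]), (0.71, [0.445, -0.168, 0.028])]
tall_cup []
black_flask [(0.75, [0.694, 0.375, -0.002])]
white_mug [(0.87, [0.442, 0.314, -0.002])]
spread_tub [(0.63, [0.403, 0.081, -0.002]), (0.55, [0.596, 0.08, 0.192])]
```

View pics/scene0.png

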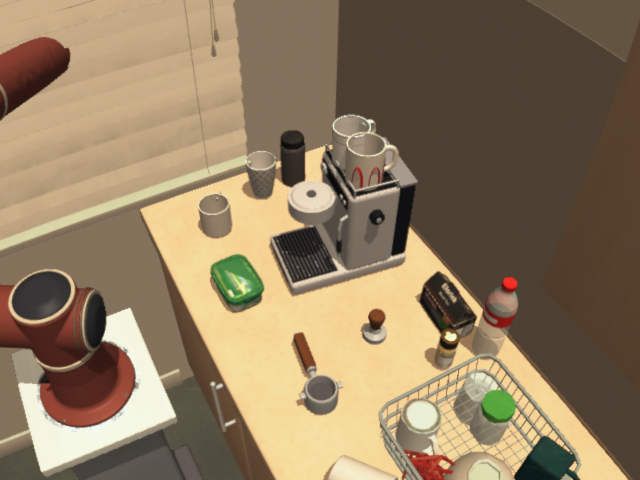

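View pics/top0.png

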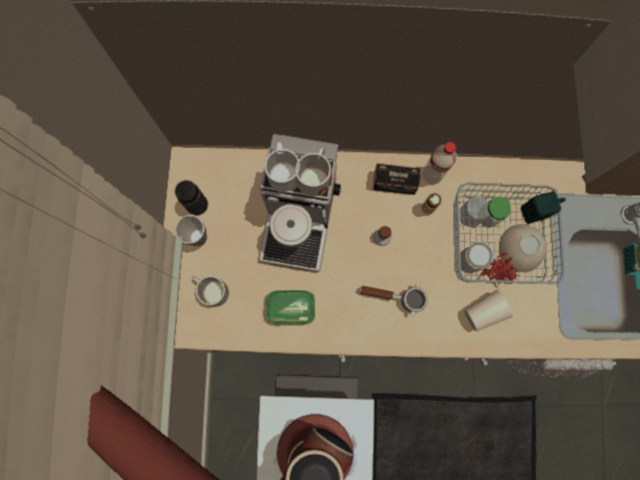

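The scene view shows the portafilter with its cup at (320,393) and its handle pointing up-left to (303,345). The machine head is at (312,200) and the tray is clear. In the top view the cup is at (413,299), the handle end at (362,291) and the head at (290,225). Next I measure the machine's axis and yaw, and the portafilter's pose.

```bash
cat >> h.py <<'E'
def circ(P):
    A=np.c_[2*P,np.ones(len(P))];b=(P**2).sum(1);c=np.linalg.lstsq(A,b,rcond=None)[0]
    return c[:2],np.sqrt(c[2]+c[:2]@c[:2])
def rect(P):
    r=cv2.minAreaRect((P*1000).astype(np.float32));return np.round(r[0],1),np.round(r[1],1),round(r[2],1)
def hull(P): return cv2.convexHull(P.astype(np.float32))[:,0].astype(float)
E
python3 - <<'E'
from h import *
for c in ["top","scene"]:
    f=grab_frame(c);P,ok=cloud(f)
    m=cut_out(c,"espresso_machine")[0]["pixels"]&ok
    z=P[...,2]; d=np.hypot(P[...,0]-.594,P[...,1]-.081)
    h=m&(abs(z-.232)<.006)&(d<.065); Q=P[h][:,:2]
    (cx,cy),r=cv2.minEnclosingCircle((Q*1000).astype(np.float32)); print(c,"head",h.sum(),cx,cy,r,Q.mean(0),circ(hull(Q)), np.median(z[h]))
    t=m&(z>.03)&(z<.055)&(d<.2); print("tray",t.sum(),rect(P[t][:,:2]))
    b=m&(z>.255)&(z<.28);print("top",b.sum(),rect(P[b][:,:2]))
    bf=m&(z>.08)&(z<.17);Q=P[bf];print("body front",len(Q),rect(Q[:,:2]) if len(Q)>3 else 0)
    a=m; Q=P[m]; print("all low",rect(Q[Q[:,2]<.06][:,:2]))
    p=cut_out(c,"portafilter")[0]["pixels"]&ok
    Q=P[p]; d=np.hypot(Q[:,0]-.431,Q[:,1]+.271)
    rim=Q[(Q[:,2]>.05)&(d<.045)]; print("rim",len(rim),circ(rim[:,:2]),cv2.minEnclosingCircle((rim[:,:2]*1000).astype(np.float32)))
    hd=Q[(d>.065)&(Q[:,2]>.034)]; e,v,_=[None]*3 if len(hd)<5 else cv2.PCACompute2(hd[:,:2],None)
    print("handle",len(hd),e,v, rect(hd[:,:2]),np.median(hd[:,2]))
E
```

```text
top head 846 601.7173461914062 80.51178741455078 58.35076141357422 [0.59554606 0.08221012] (array([0.60114755, 0.08222678]), np.float64(0.055069436066502386)) 0.22923022625062517
tray 1939 (array([606. ,  81.2]), array([180.3, 184.7]), 82.0)
top 2045 (array([725.9,  63. ]), array([178.7, 170.7]), 82.7)
body front 267 (array([755.2,  40. ]), array([179.3, 253.1]), 73.9)
all low (array([697.5,  70.9]), array([384. , 248.4]), 0.4)
rim 160 (array([ 0.43016366, -0.26594958]), np.float64(0.0323228726972886)) ((430.0925598144531, -270.23980712890625), 43.78498458862305)
handle 280 [[ 0.44805178 -0.15972244]] [[ 0.1714069   0.98520032]
 [ 0.98520032 -0.1714069 ]] (array([ 448.6, -159.3]), array([97.4, 24.5]), 80.4) 0.04114056961025936Traceback (most recent call last):
  File "<stdin>", line 4, in <module>
IndexError: list index out of range
```

Request:
{"api": "jog_arm", "payload": {
  "motion": "100 0 0 0 0 0 0.12; 100 0 0 0 0 0 0.24; 100 0 0 0 0 0 0.36; 100 0 0 0 0 0 0.48; 100 0 0 0 0 0 0.6"
}}

```text
time: 2.17
tool_pos: [0.2438, 0.5755, 0.2313]
tool_rot: [-0.0, 0.608, 0.794, 0.0]
contact_force: [-0.1, -0.5, 0.1]
gripper_width: 1.0
grasp_force: 0.0
```

Request:
{"api": "jog_arm", "payload": {
  "motion": "100 -0.12 0 0 0 0 0.06; 100 -0.24 0 0 0 0 0.12; 100 -0.36 0 0 0 0 0.18; 100 -0.48 0 0 0 0 0.24; 100 -0.6 0 0 0 0 0.286"
}}

```text
time: 2.8
tool_pos: [0.324, 0.2846, 0.2315]
tool_rot: [0.0, 0.762, 0.648, 0.0]
contact_force: [0.6, -0.8, -0.1]
gripper_width: 1.002
grasp_force: 0.0
```

```bash
cat >> h.py <<'E'
def plan(pos,yaw_y,verbose=True):
    "shift/turn fractions from the present pose to TCP pos, tool down, tool y at yaw_y deg"
    s=state();q=s["tool_rot"];R0=R.from_quat([q[1],q[2],q[3],q[0]])
    a=np.radians(yaw_y);y=np.array([np.cos(a),np.sin(a),0]);z=np.array([0,0,-1.]);Rt=R.from_matrix(np.c_[np.cross(y,z),y,z])
    d=R0.inv().apply(np.array(pos)-s["tool_pos"])/.5; w=(R0.inv()*Rt).as_rotvec()/1.5
    Y=R0.as_matrix()[:,1]; print("t",round(s["time"],2),"pos",s["tool_pos"].round(4),"yawy",np.degrees(np.arctan2(Y[1],Y[0])).round(2),"tilt",R0.as_matrix()[:2,2].round(4),"F",s["contact_force"].round(2),"T",s["ft_torque"].round(3),"w",round(s["gripper_width"],3),"\n shift",d.round(4),"turn",w.round(4))
E
python3 -c "
from h import *
plan([.447,-.168,.10],-9.5)"
```

```text
t 2.8 pos [0.324  0.2846 0.2315] yawy -9.21 tilt [0.001  0.0003] F [ 0.6  -0.8  -0.13] T [-0.043  0.013 -0.011] w 1.002 
 shift [-0.8544  0.3873  0.2631] turn [ 0.0007 -0.0003  0.0034]
```

Request:
{"api": "jog_arm", "payload": {
  "motion": "100 -0.11 0.05 0 0 0 0; 100 -0.22 0.1 0 0 0 0; 100 -0.33 0.15 0 0 0 0; 100 -0.44 0.2 0 0 0 0; 100 -0.54 0.245 0 0 0 0"
}}

```text
time: 3.42
tool_pos: [0.4023, -0.0018, 0.2318]
tool_rot: [0.001, 0.761, 0.648, 0.001]
contact_force: [0.4, 0.8, -0.3]
gripper_width: 0.999
grasp_force: 0.0
```

Request:
{"api": "jog_arm", "payload": {
  "motion": "100 -0.08 0.04 0.05 0 0 0; 100 -0.16 0.08 0.1 0 0 0; 100 -0.24 0.11 0.16 0 0 0; 100 -0.31 0.14 0.22 0 0 0; 100 -0.315 0.142 0.26 0 0 0"
}}

```text
time: 4.05
tool_pos: [0.447, -0.1684, 0.1]
tool_rot: [-0.0, 0.762, 0.648, -0.0]
contact_force: [-0.4, 0.6, 0.5]
gripper_width: 1.001
grasp_force: 0.0
```

```bash
python3 -c "
from h import *
plan([.447,-.168,.011],-9.5)
for c in ['scene','top']:
    f=grab_frame(c)
    for t in ['portafilter','handle_grip','left_lug']: print(c,t,[(round(d['p'],2),np.round(d['at'],4).tolist()) for d in place_of(c,t)[:1]])
f=grab_frame('scene');cv2.imwrite('pics/s1.png',cv2.resize(f['color'][260:460,200:440,::-1],None,fx=2.5,fy=2.5))"
```

```text
t 4.05 pos [ 0.447  -0.1684  0.1   ] yawy -9.29 tilt [-0.001   0.0003] F [-0.39  0.63  0.51] T [ 0.005 -0.016  0.05 ] w 1.001 
 shift [0.0007 0.     0.1781] turn [-0.0007 -0.0001  0.0025]
scene portafilter [(0.67, [0.4329, -0.2655, 0.0001])]
scene handle_grip [(0.9, [0.451, -0.1673, 0.0321])]
scene left_lug [(0.63, [0.4784, -0.2752, 0.0459])]
top portafilter [(0.57, [0.4325, -0.2671, -0.002])]
top handle_grip [(0.61, [0.4465, -0.1661, 0.0308])]
top left_lug [(0.72, [0.4756, -0.2722, 0.0495])]
```

Request:
{"api": "jog_arm", "payload": {
  "motion": "100 0 0 0.05 0 0 0; 100 0 0 0.1 0 0 0; 100 0 0 0.14 0 0 0; 100 0 0 0.176 0 0 0; 100 0 0 0.176 0 0 0"
}}

```text
time: 5.12
tool_pos: [0.4464, -0.1657, 0.0125]
tool_rot: [-0.001, 0.761, 0.649, -0.0]
contact_force: [0.0, 0.0, -0.2]
gripper_width: 1.0
grasp_force: 0.0
```

Request:
{"api": "jog_arm", "payload": {
  "motion": "60 0 0 0 0 0 0; 10 0 0 0 0 0 0; 0 0 0 0 0 0 0; 0 0 0 0 0 0 0; 0 0 0 0 0 0 0"
}}

```text
time: 5.75
tool_pos: [0.4475, -0.1666, 0.0139]
tool_rot: [0.0, 0.761, 0.649, 0.0]
contact_force: [-1.2, 1.3, 4.8]
gripper_width: 0.269
grasp_force: 61.4
```

Request:
{"api": "jog_arm", "payload": {
  "motion": "0 0 0 0 0 0 0; 0 0 0 0 0 0 0; 0 0 0 0 0 0 0; 0 0 0 0 0 0 0; 0 0 0 0 0 0 0"
}}

```text
time: 6.38
tool_pos: [0.4475, -0.1665, 0.0138]
tool_rot: [0.0, 0.761, 0.649, 0.0]
contact_force: [-1.3, 2.2, 6.4]
gripper_width: 0.272
grasp_force: 61.5
```

Request:
{"api": "jog_arm", "payload": {
  "motion": "0 0 0 -0.03 0 0 0; 0 0 0 -0.08 0 0 0; 0 0 0 -0.14 0 0 0; 0 0 0 -0.2 0 0 0; 0 0 0 -0.232 0 0 0"
}}

```text
time: 7.0
tool_pos: [0.4476, -0.1666, 0.131]
tool_rot: [0.001, 0.761, 0.649, 0.001]
contact_force: [-0.3, -0.8, -3.1]
gripper_width: 0.268
grasp_force: 60.5
```

```bash
cat >> h.py <<'E'
def pf(c='top',save=None):
    "portafilter rim circle / handle as seen, with the TCP"
    f=grab_frame(c);P,ok=cloud(f)
    for t in ['portafilter','left_lug','head_mouth']: print(c,t,[(round(d['p'],2),np.round(d['at'],4).tolist()) for d in place_of(c,t)[:1]])
    if save: cv2.imwrite(save,f['color'][:,:,::-1])
    return f,P,ok
E
python3 -c "
from h import *
plan([.446,.243,.129],-9.3+51.7)
pf('top');pf('scene','pics/s1.png')"
```

```text
t 7.0 pos [ 0.4476 -0.1666  0.131 ] yawy -9.11 tilt [ 0.002  -0.0007] F [-0.26 -0.81 -3.12] T [ 0.276 -0.044 -0.002] w 0.268 
 shift [ 0.8083 -0.1329  0.0034] turn [ 0.0012  0.0009 -0.5993]
top portafilter [(0.83, [0.4317, -0.269, 0.1135])]
top left_lug [(0.54, [0.4774, -0.2742, 0.1627])]
top head_mouth [(0.67, [0.5959, 0.0811, 0.1868])]
scene portafilter [(0.94, [0.4296, -0.2695, 0.1161])]
scene left_lug [(0.65, [0.4775, -0.2765, 0.1614])]
scene head_mouth [(0.42, [0.6136, -0.177, -0.0014])]
```

View pics/s1.png

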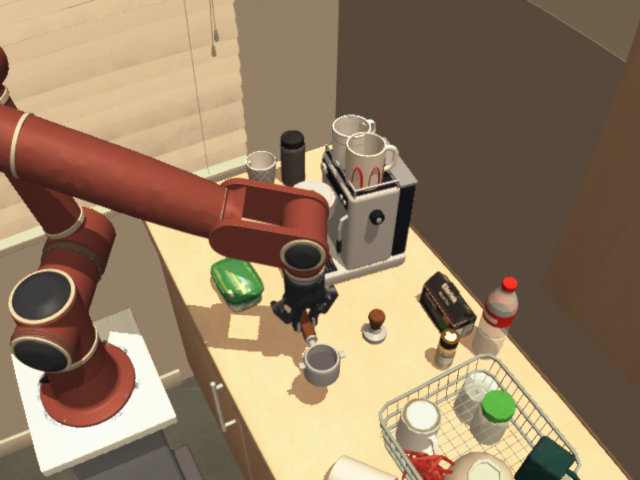

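Portafilter held level: the cup is at (320,365) in the picture and its handle is in the fingers. Moving to a point left of the head.

Request:
{"api": "jog_arm", "payload": {
  "motion": "0 0.08 -0.01 0.003 0 0 -0.06; 0 0.18 -0.03 0.003 0 0 -0.12; 0 0.28 -0.05 0.003 0 0 -0.18; 0 0.38 -0.06 0.003 0 0 -0.24; 0 0.48 -0.08 0.003 0 0 -0.3"
}}

```text
time: 8.02
tool_pos: [0.4453, 0.0784, 0.1272]
tool_rot: [-0.0, 0.596, 0.803, -0.0]
contact_force: [1.6, 1.1, -2.4]
gripper_width: 0.268
grasp_force: 60.6
```

```bash
python3 -c "
from h import *
plan([.446,.243,.129],42.5)"
```

```text
t 8.03 pos [0.4453 0.0784 0.1272] yawy 16.83 tilt [-0.0005  0.    ] F [ 1.61  1.05 -2.41] T [0.24 0.05 0.06] w 0.268 
 shift [ 0.3146  0.0966 -0.0036] turn [-3.000e-04 -2.000e-04 -2.987e-01]
```

Request:
{"api": "jog_arm", "payload": {
  "motion": "0 0.08 0.02 -0.002 0 0 -0.06; 0 0.16 0.05 -0.004 0 0 -0.12; 0 0.24 0.07 -0.004 0 0 -0.18; 0 0.31 0.095 -0.004 0 0 -0.24; 0 0.314 0.096 -0.004 0 0 -0.299"
}}

```text
time: 8.65
tool_pos: [0.446, 0.243, 0.1289]
tool_rot: [-0.001, 0.401, 0.916, -0.0]
contact_force: [0.6, -1.1, -2.0]
gripper_width: 0.27
grasp_force: 60.6
```

Run:
```python
from h import *
plan([.525,.157,.129],42.5)
tcp=state()["tool_pos"]
for c in ["top","scene"]:
    f,P,ok=pf(c,f"pics/{c}2.png")
    z=P[...,2]
    a=np.radians(-47.5);e=tcp[:2]+.1035*np.array([np.cos(a),np.sin(a)]);print("expected cup",e)
    d=np.hypot(P[...,0]-e[0],P[...,1]-e[1])
    rim=P[ok&(d<.039)&(z>.155)&(z<.19)]
    if len(rim)>20:
        A=np.c_[rim[:,:2]-e,np.ones(len(rim))];co=np.linalg.lstsq(A,rim[:,2],rcond=None)[0]
        print(c,"rim n",len(rim),circ(rim[:,:2]),"plane",co.round(4))
    h=P[ok&(abs(z-.232)<.006)&(np.hypot(P[...,0]-.595,P[...,1]-.081)<.062)]
    if len(h)>20:print("head",len(h),h.mean(0),circ(hull(h[:,:2])))
```

```text
t 8.65 pos [0.446  0.243  0.1289] yawy 42.72 tilt [-0.0015 -0.0001] F [ 0.56 -1.12 -1.97] T [ 0.157  0.128 -0.028] w 0.27 
 shift [-0.2335 -0.0007 -0.0004] turn [-0.0008 -0.0007  0.0026]
top portafilter [(0.96, [0.5176, 0.1681, 0.1116])]
top left_lug [(0.88, [0.5505, 0.1985, 0.1606])]
top head_mouth [(0.94, [0.595, 0.0786, 0.188])]
expected cup [0.51594881 0.16670564]
top rim n 239 (array([0.51477815, 0.16834664]), np.float64(0.03189728673189382)) plane [-0.009  -0.0014  0.1672]
head 839 [0.59622763 0.08204047 0.22955929] (array([0.59905221, 0.08057998]), np.float64(0.05511075850228795))
scene portafilter [(0.94, [0.5135, 0.1666, 0.1172])]
scene left_lug [(0.71, [0.5504, 0.1961, 0.1583])]
scene head_mouth [(0.93, [0.5979, 0.0804, 0.1864])]
expected cup [0.51594881 0.16670564]
scene rim n 369 (array([0.51192201, 0.16386425]), np.float64(0.031358340035496944)) plane [-0.0075 -0.0075  0.165 ]
head 734 [0.59392349 0.07804643 0.22911052] (array([0.60024063, 0.07995206]), np.float64(0.05410708415805075))
```

View pics/scene2.png

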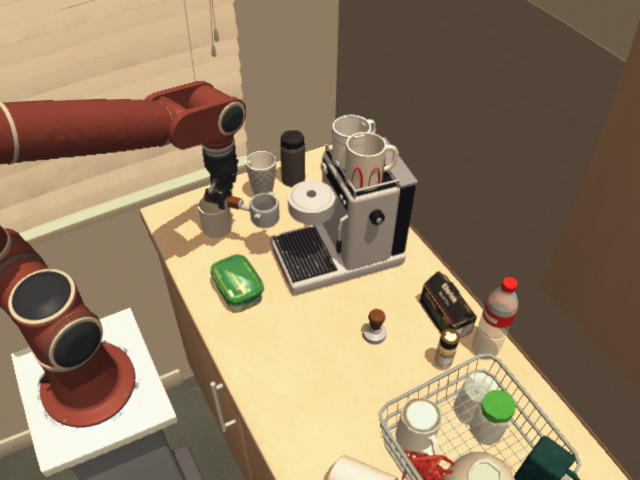

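View pics/top2.png

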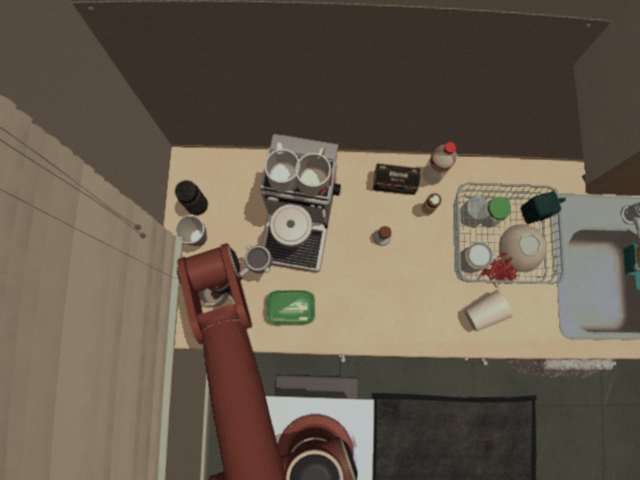

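The portafilter sits level beside the head. In the scene view the cup is at (264,210) and the head at (312,200); in the top view they are at (258,258) and (290,225). Both cameras agree on an offset of about (81,-87) mm. Moving in, then rising slowly.

Request:
{"api": "jog_arm", "payload": {
  "motion": "0 -0.06 0 0 0 0 0; 0 -0.12 0 0 0 0 0; 0 -0.18 0 0 0 0 0; 0 -0.225 0 0 0 0 0; 0 -0.236 0 0 0 0 0"
}}

```text
time: 9.68
tool_pos: [0.5269, 0.1529, 0.1298]
tool_rot: [-0.0, 0.405, 0.914, 0.0]
contact_force: [0.1, -0.1, -2.8]
gripper_width: 0.271
grasp_force: 60.6
```

```bash
python3 -c "
from h import *
plan([.5265,.1565,.145],42.5)"
```

```text
t 9.68 pos [0.5269 0.1529 0.1298] yawy 42.25 tilt [-0.0002  0.0002] F [ 0.06 -0.07 -2.82] T [0.171 0.124 0.005] w 0.271 
 shift [ 0.0059  0.0044 -0.0303] turn [ 0.     -0.0002 -0.0029]
```

Request:
{"api": "jog_arm", "payload": {
  "motion": "0 0 0 -0.005 0 0 0; 0 0 0 -0.01 0 0 0; 0 0 0 -0.016 0 0 0; 0 0 0 -0.022 0 0 0; 0 0 0 -0.022 0 0 0"
}}

```text
time: 10.3
tool_pos: [0.5264, 0.1541, 0.1413]
tool_rot: [0.0, 0.404, 0.915, 0.0]
contact_force: [-1.2, -0.3, -2.2]
gripper_width: 0.273
grasp_force: 60.5
```

```bash
python3 -c "
from h import *
plan([.5265,.1565,.145],42.5)
grab_frame('top')
plan([.5265,.1565,.145],42.5)"
```

```text
t 10.3 pos [0.5264 0.1541 0.1413] yawy 42.39 tilt [0.0009 0.0001] F [-1.19 -0.25 -2.18] T [0.172 0.125 0.063] w 0.273 
 shift [ 0.0033  0.0034 -0.0074] turn [ 0.0005  0.0003 -0.0013]
t 10.35 pos [0.5262 0.154  0.1411] yawy 42.38 tilt [0.0004 0.0001] F [-0.29 -0.79 -2.49] T [0.157 0.135 0.017] w 0.27 
 shift [ 0.0033  0.0037 -0.0079] turn [ 0.0002  0.0002 -0.0014]
```

Request:
{"api": "jog_arm", "payload": {
  "motion": "0 0.0035 0.0035 0 0 0 0; 0 0.0035 0.0035 -0.003 0 0 0; 0 0.0035 0.0035 -0.006 0 0 0; 0 0.0035 0.0035 -0.01 0 0 0; 0 0.0035 0.0035 -0.01 0 0 0"
}}

```text
time: 10.98
tool_pos: [0.5265, 0.1563, 0.1462]
tool_rot: [0.0, 0.404, 0.915, 0.0]
contact_force: [-0.6, 0.0, -3.4]
gripper_width: 0.267
grasp_force: 60.5
```

Request:
{"api": "jog_arm", "payload": {
  "motion": "0 0 0 -0.002 0 0 0; 0 0 0 -0.004 0 0 0; 0 0 0 -0.006 0 0 0; 0 0 0 -0.006 0 0 0; 0 0 0 -0.006 0 0 0"
}}

```text
time: 11.6
tool_pos: [0.5263, 0.1564, 0.1488]
tool_rot: [-0.0, 0.404, 0.915, 0.0]
contact_force: [0.2, 0.3, -2.0]
gripper_width: 0.27
grasp_force: 60.5
```

```bash
python3 -c "
from h import *
plan([.5265,.1565,.151],42.5)"
```

```text
t 11.6 pos [0.5263 0.1564 0.1488] yawy 42.37 tilt [-0.  0.] F [ 0.22  0.32 -2.04] T [ 0.181  0.131 -0.032] w 0.27 
 shift [-0.0001  0.0005 -0.0044] turn [ 0.     -0.     -0.0015]
```

Request:
{"api": "jog_arm", "payload": {
  "motion": "0 0 0 -0.0015 0 0 0; 0 0 0 -0.003 0 0 0; 0 0 0 -0.0045 0 0 0; 0 0 0 -0.006 0 0 0; 0 0 0 -0.006 0 0 0"
}}

```text
time: 12.22
tool_pos: [0.5261, 0.1564, 0.1516]
tool_rot: [-0.0, 0.404, 0.915, -0.0]
contact_force: [-0.4, -0.1, -4.1]
gripper_width: 0.271
grasp_force: 60.4
```

```bash
python3 -c "
from h import *
plan([.5265,.1565,.151],42.5)"
```

```text
t 12.22 pos [0.5261 0.1564 0.1516] yawy 42.37 tilt [-0.0005  0.0002] F [-0.43 -0.07 -4.1 ] T [0.275 0.213 0.034] w 0.271 
 shift [-0.0004  0.0007  0.0013] turn [-0.0002 -0.0003 -0.0015]
```

Light contact with the ring at TCP z 0.151, so the lugs missed the gates. Feeling for them by yaw, dropping slightly before each turn.

Request:
{"api": "jog_arm", "payload": {
  "motion": "0 0 0 0.003 0 0 0; 0 -0.0003 -0.009 0.003 0 0 -0.029; 0 -0.0008 -0.018 0.003 0 0 -0.0582; 0 -0.0008 -0.018 0 0 0 -0.0582; 0 -0.0008 -0.018 -0.002 0 0 -0.0582"
}}

```text
time: 12.85
tool_pos: [0.5191, 0.15, 0.1518]
tool_rot: [-0.001, 0.364, 0.931, -0.0]
contact_force: [0.3, -0.4, -8.9]
gripper_width: 0.271
grasp_force: 59.7
```

```bash
python3 -c "
from h import *
plan([.5265,.1565,.151],42.5)"
```

```text
t 12.85 pos [0.5191 0.15   0.1518] yawy 47.32 tilt [-0.0025  0.0001] F [ 0.32 -0.45 -8.94] T [ 0.627  0.514 -0.043] w 0.271 
 shift [-0.0021  0.0196  0.0015] turn [-0.0011 -0.0012  0.0561]
```

Request:
{"api": "jog_arm", "payload": {
  "motion": "0 0 0 0.005 0 0 0; 0 -0.0003 -0.009 0.005 0 0 -0.029; 0 -0.0008 -0.018 0.005 0 0 -0.0582; 0 -0.0008 -0.018 0.002 0 0 -0.0582; 0 -0.0008 -0.018 0 0 0 -0.0582"
}}

```text
time: 13.48
tool_pos: [0.5141, 0.1431, 0.1525]
tool_rot: [-0.0, 0.323, 0.946, -0.0]
contact_force: [0.3, -0.8, -6.6]
gripper_width: 0.268
grasp_force: 59.9
```

```bash
python3 -c "
from h import *
plan([.5265,.1565,.151],42.5)"
```

```text
t 13.47 pos [0.5141 0.1431 0.1525] yawy 52.34 tilt [-0.0002 -0.0002] F [ 0.27 -0.81 -6.64] T [0.343 0.273 0.043] w 0.268 
 shift [-0.0032  0.0363  0.0029] turn [-0.0002 -0.      0.1145]
```

```bash
python3 -c "
from h import *
for i in range(3):
    grab_frame('top'); plan([.5265,.1565,.151],42.5)"
```

```text
t 13.53 pos [0.5141 0.1431 0.1526] yawy 52.34 tilt [-0.0004 -0.0002] F [ 0.91 -0.4  -6.82] T [0.259 0.352 0.061] w 0.267 
 shift [-0.0032  0.0364  0.0032] turn [-3.000e-04 -1.000e-04  1.145e-01]
t 13.57 pos [0.5141 0.1431 0.1526] yawy 52.35 tilt [-0.0004 -0.0002] F [ 1.49 -1.37 -6.51] T [0.347 0.319 0.047] w 0.27 
 shift [-0.0032  0.0364  0.0031] turn [-3.000e-04 -1.000e-04  1.146e-01]
t 13.62 pos [0.5141 0.1431 0.1525] yawy 52.35 tilt [-0.0004 -0.0002] F [ 0.12 -1.19 -7.3 ] T [ 0.261  0.264 -0.013] w 0.267 
 shift [-0.0033  0.0365  0.0031] turn [-3.000e-04 -1.000e-04  1.146e-01]
```

Request:
{"api": "jog_arm", "payload": {
  "motion": "0 0 0 0.006 0 0 0; 0 -0.001 -0.007 0.006 0 0 -0.023; 0 -0.0025 -0.0144 0.006 0 0 -0.0465; 0 -0.0025 -0.0144 0.002 0 0 -0.0465; 0 -0.0025 -0.0144 0 0 0 -0.0465"
}}

```text
time: 14.25
tool_pos: [0.5108, 0.1366, 0.1526]
tool_rot: [0.0, 0.29, 0.957, -0.0]
contact_force: [2.9, -1.4, -7.8]
gripper_width: 0.27
grasp_force: 59.8
```

```bash
cat >> h.py <<'E'
def feel(n=3,z0=None):
    S=[]
    for i in range(n): grab_frame('top'); S.append(state())
    F=np.mean([s["contact_force"] for s in S],0);T=np.mean([s["ft_torque"] for s in S],0);s=S[-1]
    q=s["tool_rot"];M=R.from_quat([q[1],q[2],q[3],q[0]]).as_matrix()
    Tl=M.T@T; Fl=M.T@F
    yaw=np.degrees(np.arctan2(M[1,1],M[0,1]))-90
    cup=s["tool_pos"]-M[:,0]*.1035
    fz=F[2]+2.5; dT=T-.218*np.array([M[1,0],-M[0,0],0])
    pt=(np.array([-dT[1],dT[0]])/fz if abs(fz)>1 else np.zeros(2))
    print("t",round(s["time"],2),"z",s["tool_pos"][2].round(4),"pfyaw",yaw.round(2),"cup",cup.round(4),"tilt",M[:2,2].round(4),"F",F.round(2),"T",T.round(3),"Fz",fz.round(2),"contact in cup (along handle, left)",((M.T[:2,:2]@pt)*[1,1]+[.1035,0]).round(3))
E
python3 -c "
from h import *
feel()"
```

```text
t 14.4 z 0.1525 pfyaw -33.64 cup [0.5969 0.0792 0.1525] tilt [-0.0001 -0.0002] F [ 2.44 -1.21 -6.36] T [0.201 0.181 0.056] Fz -3.86 contact in cup (along handle, left) [ 0.092 -0.017]
```

Request:
{"api": "jog_arm", "payload": {
  "motion": "0 0 0 0.004 0 0 0; 0 0 0 0.008 0 0 0; 0 0 0 0.012 0 0 0; 0 0 0 0.012 0 0 0; 0 0 0 0.012 0 0 0"
}}

```text
time: 15.02
tool_pos: [0.5108, 0.1367, 0.1469]
tool_rot: [0.0, 0.289, 0.957, 0.0]
contact_force: [-0.1, -0.8, -2.4]
gripper_width: 0.268
grasp_force: 60.2
```

Run:
```python
from h import *
feel(4)
tcp=state()["tool_pos"]
f,P,ok=pf("scene");im=f["color"][110:310,180:440,::-1];cv2.imwrite("pics/s3.png",cv2.resize(im,None,fx=3,fy=3,interpolation=cv2.INTER_CUBIC))
pf("top")
```

```text
t 15.22 z 0.1469 pfyaw -33.63 cup [0.5969 0.0793 0.1469] tilt [0.0001 0.    ] F [ 0.66  0.21 -2.29] T [0.081 0.18  0.006] Fz 0.21 contact in cup (along handle, left) [0.104 0.   ]
scene portafilter [(0.72, [0.5959, 0.0816, 0.1296])]
scene left_lug [(0.32, [0.5124, 0.1389, 0.1628])]
scene head_mouth []
top portafilter []
top left_lug [(0.16, [0.5956, 0.0816, 0.2057])]
top head_mouth [(0.73, [0.5943, 0.0817, 0.1864])]
```

View pics/s3.png

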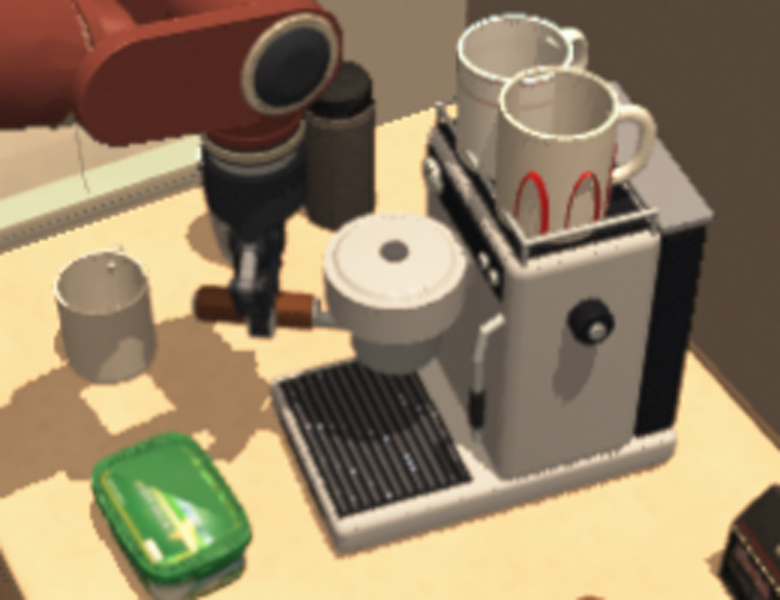

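Request:
{"api": "jog_arm", "payload": {
  "motion": "0 -0.003 0.0036 0 0 0 0.0116; 0 -0.003 0.0072 0 0 0 0.0233; 0 -0.003 0.0072 -0.005 0 0 0.0233; 0 -0.003 0.0072 -0.01 0 0 0.0233; 0 -0.003 0.0072 -0.012 0 0 0.0233"
}}

```text
time: 16.25
tool_pos: [0.5138, 0.1388, 0.1525]
tool_rot: [-0.0, 0.306, 0.952, 0.0]
contact_force: [2.4, 0.3, -6.0]
gripper_width: 0.268
grasp_force: 59.9
```

```bash
python3 -c "
from h import *
feel()"
```

```text
t 16.4 z 0.1524 pfyaw -35.62 cup [0.5979 0.0785 0.1523] tilt [-0.0004  0.0001] F [ 1.86 -0.06 -6.13] T [0.357 0.145 0.107] Fz -3.63 contact in cup (along handle, left) [ 0.074 -0.056]
```

Request:
{"api": "jog_arm", "payload": {
  "motion": "0 0 0 0.004 0 0 0; 0 -0.0033 0.0023 0.004 0 0 0; 0 -0.0033 0.0023 0.002 0 0 0; 0 -0.0033 0.0023 0 0 0 0; 0 -0.0033 0.0023 0 0 0 0"
}}

```text
time: 17.02
tool_pos: [0.5151, 0.1389, 0.152]
tool_rot: [-0.001, 0.306, 0.952, -0.0]
contact_force: [-3.2, 1.3, -5.7]
gripper_width: 0.27
grasp_force: 59.9
```

```bash
python3 -c "
from h import *
feel()"
```

```text
t 17.18 z 0.1521 pfyaw -35.63 cup [0.5993 0.0786 0.1519] tilt [-0.0022  0.0003] F [-2.95  1.17 -6.68] T [ 0.602  1.064 -0.101] Fz -4.18 contact in cup (along handle, left) [-0.135  0.031]
```

Request:
{"api": "jog_arm", "payload": {
  "motion": "0 0 0 0.003 0 0 0; 0 0.002 0 0.003 0 0 0; 0 0.002 0 0.001 0 0 0; 0 0.002 0 0 0 0 0; 0 0.002 0 0 0 0 0"
}}

```text
time: 17.8
tool_pos: [0.515, 0.1393, 0.1526]
tool_rot: [-0.0, 0.306, 0.952, -0.0]
contact_force: [-2.6, -0.2, -6.7]
gripper_width: 0.269
grasp_force: 59.8
```

```bash
sed -i 's/print("t",round(s\["time"\],2),"z"/print("Fown",(np.diag([-1,1,1])@Fl)[:2].round(2),end=" ");&/' h.py; python3 -c "
from h import *
feel()"
```

```text
Fown [-2.32 -1.04] t 17.95 z 0.1526 pfyaw -35.63 cup [0.5992 0.079  0.1526] tilt [-0.0004 -0.0001] F [-2.5   0.51 -7.08] T [ 0.494  1.036 -0.158] Fz -4.58 contact in cup (along handle, left) [-0.096  0.044]
```

Request:
{"api": "jog_arm", "payload": {
  "motion": "0 0.001 0 0.006 0 0 0; 0 0.002 -0.001 0.006 0 0 0; 0 0.002 -0.001 0.003 0 0 0; 0 0.002 -0.001 0 0 0 0; 0 0.002 -0.001 0 0 0 0"
}}

```text
time: 18.58
tool_pos: [0.5145, 0.1395, 0.153]
tool_rot: [0.001, 0.306, 0.952, 0.0]
contact_force: [2.7, 0.5, -6.3]
gripper_width: 0.27
grasp_force: 59.9
```

```bash
python3 -c "
from h import *
feel()"
```

```text
Fown [1.68 0.81] t 18.73 z 0.153 pfyaw -35.62 cup [0.5986 0.0792 0.1531] tilt [ 0.001  -0.0001] F [ 1.84 -0.32 -6.03] T [0.25  0.133 0.074] Fz -3.53 contact in cup (along handle, left) [ 0.093 -0.036]
```

Request:
{"api": "jog_arm", "payload": {
  "motion": "0 0 0 0.005 0 0 0; 0 -0.0006 0.0054 0.005 0 0 0.0175; 0 -0.0008 0.0108 0.005 0 0 0.0349; 0 -0.0008 0.0108 0.002 0 0 0.0349; 0 -0.0008 0.0108 0 0 0 0.0349"
}}

```text
time: 19.35
tool_pos: [0.5175, 0.1438, 0.1528]
tool_rot: [-0.0, 0.331, 0.944, 0.0]
contact_force: [0.7, -0.3, -5.3]
gripper_width: 0.27
grasp_force: 60.1
```

```bash
python3 -c "
from h import *
feel(5)"
```

```text
Fown [0.21 0.7 ] t 19.6 z 0.1527 pfyaw -38.63 cup [0.5983 0.0791 0.1527] tilt [-0.0002  0.0002] F [ 0.6   0.41 -4.03] T [0.337 0.132 0.09 ] Fz -1.53 contact in cup (along handle, left) [ 0.041 -0.118]
```

Request:
{"api": "jog_arm", "payload": {
  "motion": "0 0 0 -0.001 0 0 0; 0 0 0 -0.002 0 0 0; 0 0 0 -0.003 0 0 0; 0 0 0 -0.004 0 0 0; 0 0 0 -0.004 0 0 0"
}}

```text
time: 20.23
tool_pos: [0.5171, 0.1437, 0.1543]
tool_rot: [-0.001, 0.331, 0.944, -0.0]
contact_force: [1.8, 1.4, -8.1]
gripper_width: 0.274
grasp_force: 59.7
```

```bash
python3 -c "
from h import *
feel(4)"
```

```text
Fown [0.48 1.39] t 20.43 z 0.1543 pfyaw -38.63 cup [0.5979 0.0791 0.1542] tilt [-0.0013  0.0001] F [ 1.23  0.79 -8.53] T [0.641 0.421 0.109] Fz -6.03 contact in cup (along handle, left) [ 0.019 -0.039]
```

Request:
{"api": "jog_arm", "payload": {
  "motion": "0 0 0 0.003 0 0 0; 0 0 0.0025 0.003 0 0 0; 0 0 0.0025 0.001 0 0 0; 0 0 0.0025 -0.001 0 0 0; 0 0 0.0025 -0.001 0 0 0"
}}

```text
time: 21.05
tool_pos: [0.5182, 0.1445, 0.1553]
tool_rot: [-0.0, 0.331, 0.944, -0.0]
contact_force: [-1.3, -2.1, -6.8]
gripper_width: 0.273
grasp_force: 59.8
```

```bash
python3 -c "
from h import *
feel(4)"
```

```text
Fown [ 0.24 -2.59] t 21.25 z 0.1553 pfyaw -38.64 cup [0.5991 0.0799 0.1553] tilt [-0.0002 -0.0004] F [-1.43 -2.18 -6.82] T [ 0.126  0.572 -0.198] Fz -4.32 contact in cup (along handle, left) [0.032 0.06 ]
```

Request:
{"api": "jog_arm", "payload": {
  "motion": "0 0 0 0.002 0 0 0; 0 0 -0.0012 0.002 0 0 0; 0 0 -0.0012 0 0 0 0; 0 0 -0.0012 -0.002 0 0 0; 0 0 -0.0012 -0.002 0 0 0"
}}

```text
time: 21.88
tool_pos: [0.518, 0.1444, 0.1562]
tool_rot: [0.0, 0.331, 0.944, 0.0]
contact_force: [2.7, 0.1, -7.6]
gripper_width: 0.27
grasp_force: 59.6
```

```bash
python3 -c "
from h import *
feel(4)"
```

```text
Fown [0.91 1.67] t 22.07 z 0.1562 pfyaw -38.62 cup [0.5988 0.0797 0.1562] tilt [0.0002 0.0003] F [ 1.76  0.74 -7.55] T [0.495 0.248 0.107] Fz -5.05 contact in cup (along handle, left) [ 0.047 -0.046]
```

Request:
{"api": "jog_arm", "payload": {
  "motion": "0 -0.0008 0.0005 0.001 0 0 0; 0 -0.0008 0.0005 0 0 0 0; 0 -0.0008 0.0005 -0.001 0 0 0; 0 -0.0008 0.0005 -0.003 0 0 0; 0 -0.0008 0.0005 -0.003 0 0 0"
}}

```text
time: 22.7
tool_pos: [0.518, 0.1443, 0.1576]
tool_rot: [-0.001, 0.331, 0.944, -0.0]
contact_force: [-1.6, 1.3, -8.0]
gripper_width: 0.268
grasp_force: 59.6
```

```bash
python3 -c "
from h import *
feel(4)"
```

```text
Fown [-2.66  0.54] t 22.9 z 0.1576 pfyaw -38.63 cup [0.5989 0.0796 0.1575] tilt [-0.001   0.0002] F [-1.74  2.09 -7.36] T [0.74  0.78  0.036] Fz -4.86 contact in cup (along handle, left) [-0.072 -0.019]
```

Request:
{"api": "jog_arm", "payload": {
  "motion": "0 0.0008 0.0003 0.001 0 0 0; 0 0.0008 0.0003 0 0 0 0; 0 0.0008 0.0003 -0.001 0 0 0; 0 0.0008 0.0003 -0.003 0 0 0; 0 0.0008 0.0003 -0.004 0 0 0"
}}

```text
time: 23.52
tool_pos: [0.5182, 0.1444, 0.1598]
tool_rot: [-0.0, 0.331, 0.944, -0.0]
contact_force: [-0.9, 1.6, -8.3]
gripper_width: 0.27
grasp_force: 59.4
```

```bash
python3 -c "
from h import *
feel(4)"
```

```text
Fown [-1.21 -0.39] t 23.73 z 0.1597 pfyaw -38.64 cup [0.599  0.0798 0.1597] tilt [-0.0001 -0.0002] F [-1.19  0.45 -8.07] T [ 0.533  0.762 -0.043] Fz -5.57 contact in cup (along handle, left) [-0.024  0.011]
```

Request:
{"api": "jog_arm", "payload": {
  "motion": "0 0.0005 0 -0.001 0 0 0; 0 0.0005 0 -0.002 0 0 0; 0 0.0005 0 -0.003 0 0 0; 0 0.0005 0 -0.004 0 0 0; 0 0.0005 0 -0.004 0 0 0"
}}

```text
time: 24.35
tool_pos: [0.5182, 0.1446, 0.162]
tool_rot: [0.0, 0.331, 0.944, -0.0]
contact_force: [0.2, -1.1, -8.2]
gripper_width: 0.27
grasp_force: 59.4
```

```bash
python3 -c "
from h import *
feel(4)"
```

```text
Fown [ 0.26 -0.13] t 24.55 z 0.162 pfyaw -38.63 cup [0.599 0.08  0.162] tilt [ 0.0005 -0.0002] F [ 0.13 -0.26 -7.35] T [ 0.244  0.489 -0.057] Fz -4.85 contact in cup (along handle, left) [0.038 0.024]
```

Request:
{"api": "jog_arm", "payload": {
  "motion": "0 0 0 -0.001 0 0 0; 0 0 0 -0.002 0 0 0; 0 0 0 -0.003 0 0 0; 0 0 0 -0.004 0 0 0; 0 0 0 -0.004 0 0 0"
}}

```text
time: 25.18
tool_pos: [0.5181, 0.1446, 0.1638]
tool_rot: [0.0, 0.331, 0.944, 0.0]
contact_force: [1.4, -0.6, -9.0]
gripper_width: 0.274
grasp_force: 59.2
```

```bash
python3 -c "
from h import *
feel(4)"
```

```text
Fown [1.82 0.48] t 25.38 z 0.1638 pfyaw -38.63 cup [0.5989 0.08   0.1638] tilt [ 0.0002 -0.0001] F [ 1.72 -0.76 -7.6 ] T [ 0.258  0.32  -0.039] Fz -5.1 contact in cup (along handle, left) [ 0.066 -0.   ]
```

Request:
{"api": "jog_arm", "payload": {
  "motion": "0 -0.0004 0 -0.001 0 0 0; 0 -0.0004 0 -0.002 0 0 0; 0 -0.0004 0 -0.003 0 0 0; 0 -0.0004 0 -0.003 0 0 0; 0 -0.0004 0 -0.003 0 0 0"
}}

```text
time: 26.0
tool_pos: [0.5181, 0.1446, 0.1653]
tool_rot: [-0.0, 0.331, 0.944, 0.0]
contact_force: [0.6, -0.1, -8.0]
gripper_width: 0.269
grasp_force: 59.2
```

```bash
python3 -c "
from h import *
feel(4)"
```

```text
Fown [ 1.16 -0.17] t 26.2 z 0.1652 pfyaw -38.63 cup [0.5989 0.08   0.1652] tilt [-0.0003  0.0001] F [ 0.8  -0.86 -7.88] T [0.324 0.44  0.001] Fz -5.38 contact in cup (along handle, left) [0.043 0.004]
```

Request:
{"api": "jog_arm", "payload": {
  "motion": "0 0 0 -0.001 0 0 0; 0 0 0 -0.002 0 0 0; 0 0 0 -0.003 0 0 0; 0 0 0 -0.003 0 0 0; 0 0 0 -0.003 0 0 0"
}}

```text
time: 26.82
tool_pos: [0.5181, 0.1446, 0.1668]
tool_rot: [-0.0, 0.331, 0.944, 0.0]
contact_force: [-0.7, -0.4, -7.3]
gripper_width: 0.269
grasp_force: 59.2
```

```bash
python3 -c "
from h import *
feel(4)"
```

```text
Fown [ 0.43 -0.6 ] t 27.02 z 0.1668 pfyaw -38.63 cup [0.599  0.08   0.1668] tilt [0. 0.] F [-0.04 -0.74 -7.48] T [ 0.279  0.476 -0.014] Fz -4.98 contact in cup (along handle, left) [0.038 0.016]
```

Run:
```python
from h import *
f,P,ok=pf("scene");im=f["color"][150:270,200:360,::-1];cv2.imwrite("pics/s4.png",cv2.resize(im,None,fx=5,fy=5,interpolation=cv2.INTER_CUBIC))
s=state();q=s["tool_rot"];M=R.from_quat([q[1],q[2],q[3],q[0]]).as_matrix()
L=(P-s["tool_pos"])@M; own=np.stack([-L[...,0]-.1035,L[...,1]],-1)  # own x,y about the cup
z=P[...,2]
m=ok&(abs(own[...,1])<.014)&(own[...,0]<-.058)&(own[...,0]>-.16)&(abs(z-.19)<.03)
for a in np.arange(-.16,-.055,.01):
    k=m&(abs(own[...,0]-a)<.005); 
    if k.sum(): print(round(a,3),k.sum(),np.percentile(z[k],[50,90]).round(4))
```

```text
scene portafilter [(0.6, [0.5919, 0.0838, 0.1355])]
scene left_lug []
scene head_mouth [(0.92, [0.5949, 0.0788, 0.1858])]
-0.16 15 [0.1946 0.2005]
-0.15 56 [0.1996 0.2027]
-0.14 45 [0.1961 0.2024]
-0.13 15 [0.1857 0.1904]
-0.12 6 [0.1808 0.1833]
-0.11 1 [0.1962 0.1962]
-0.1 12 [0.1924 0.2031]
-0.09 57 [0.1899 0.1946]
-0.08 50 [0.1869 0.1913]
-0.07 49 [0.185  0.1893]
-0.06 27 [0.1755 0.1866]
```

View pics/s4.png

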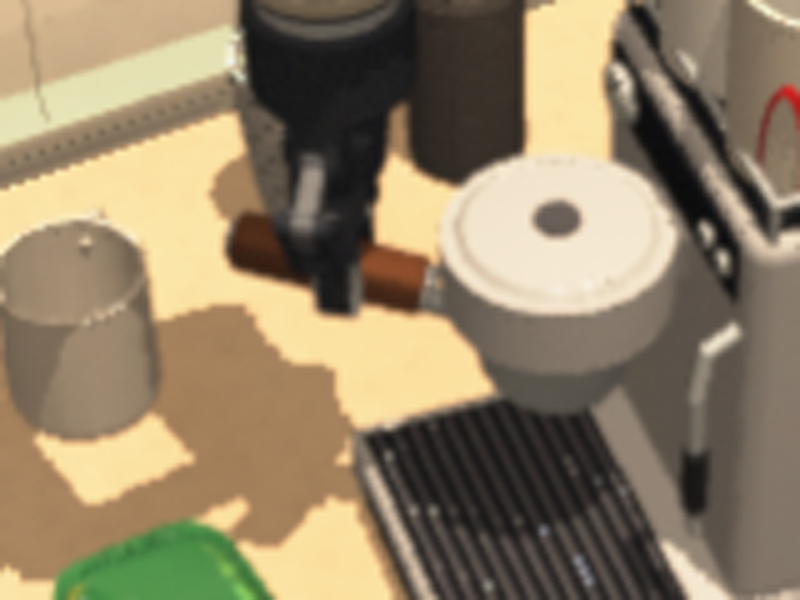

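The picture shows the truth: the handle is pitched about 10° in the fingers (outer end at (250,240) is high, inner end at (420,285) low). So the lugs never entered the gates and the handle slipped in the grip. I back off, pitch the tool to level the portafilter, pull out and re-measure.

Request:
{"api": "jog_arm", "payload": {
  "motion": "0 0 0 0.02 0 0 0; 0 0 0 0.04 0 0 0; 0 0 0 0.06 0 0 0; 0 0 0 0.06 0 -0.058 0; 0 0 0 0.06 0 -0.116 0"
}}

```text
time: 27.85
tool_pos: [0.5183, 0.1443, 0.1363]
tool_rot: [0.083, 0.33, 0.94, -0.029]
contact_force: [-0.2, 0.0, -3.4]
gripper_width: 0.273
grasp_force: 59.8
```

Request:
{"api": "jog_arm", "payload": {
  "motion": "0 0.04 0 -0.007 0 0 0; 0 0.09 0 -0.016 0 0 0; 0 0.14 0 -0.025 0 0 0; 0 0.18 0 -0.032 0 0 0; 0 0.2 0 -0.035 0 0 0"
}}

```text
time: 28.48
tool_pos: [0.4379, 0.2087, 0.1367]
tool_rot: [0.082, 0.329, 0.94, -0.029]
contact_force: [0.2, -0.6, -2.9]
gripper_width: 0.269
grasp_force: 59.8
```

```bash
cat >> h.py <<'E'
def look(save=None):
    s=state();q=s["tool_rot"];M=R.from_quat([q[1],q[2],q[3],q[0]]).as_matrix();t=s["tool_pos"]
    ay=np.degrees(np.arctan2(M[1,1],M[0,1]));print("tcp",t.round(4),"pfyaw",(ay-90).round(2),"tool z",M[:,2].round(3))
    a=np.radians(ay);ey=np.array([np.cos(a),np.sin(a)]);ex=np.array([np.sin(a),-np.cos(a)]) # own x,y
    for c in ["top","scene"]:
        f=grab_frame(c);P,ok=cloud(f)
        if save and c=="scene": cv2.imwrite(save,f["color"][:,:,::-1])
        for n in ["portafilter","left_lug"]:
            for d in place_of(c,n)[:1]: v=np.array(d["at"])-t;print(c,n,round(d["p"],2),"own x,y,z from TCP",(v[:2]@ex).round(4),(v[:2]@ey).round(4),v[2].round(4))
        D=P-t;X=D[...,:2]@ex;Y=D[...,:2]@ey;Z=D[...,2]
        k=ok&(np.hypot(X-.1035,Y)<.036)&(Z>.025)&(Z<.055)
        if k.sum()>30:
            A=np.c_[X[k]-.1035,Y[k],np.ones(k.sum())];w=np.ones(len(A))
            for i in range(6):
                co=np.linalg.lstsq(A*w[:,None],Z[k]*w,rcond=None)[0];w=1/(1+((A@co-Z[k])/.002)**2)
            g=w>.5;print(c,"rim",k.sum(),g.sum(),"slope",co.round(4),"circ",circ(np.c_[X[k],Y[k]][g]))
        k=ok&(abs(Y)<.009)&(abs(X-.01)<.06)&(Z>.015)&(Z<.045)&((X>.018)|(X<-.025))
        if k.sum()>10: print(c,"handle slope",np.polyfit(X[k],Z[k],1).round(4),k.sum(),X[k].min().round(3),X[k].max().round(3))
E
python3 -c "
from h import *
look('pics/s5.png')"
```

```text
tcp [0.4379 0.2087 0.1367] pfyaw -38.57 tool z [ 0.135 -0.108 -0.985]
top portafilter 0.65 own x,y,z from TCP 0.0984 -0.0021 -0.0156
top left_lug 0.62 own x,y,z from TCP 0.1003 0.046 0.0337
top rim 196 63 slope [-0.0218 -0.0283  0.0405] circ (array([0.09879436, 0.00111966]), np.float64(0.031136259928427338))
top handle slope [0.0878 0.0231] 95 0.019 0.069
scene portafilter 0.69 own x,y,z from TCP 0.5368 -0.2386 -0.1385
scene left_lug 0.72 own x,y,z from TCP 0.1027 0.0487 0.034
scene rim 337 74 slope [ 0.0111 -0.0292  0.0366] circ (array([ 0.09911828, -0.00155812]), np.float64(0.030636516214784075))
scene handle slope [0.1109 0.0223] 103 -0.049 0.07
```

View pics/s5.png

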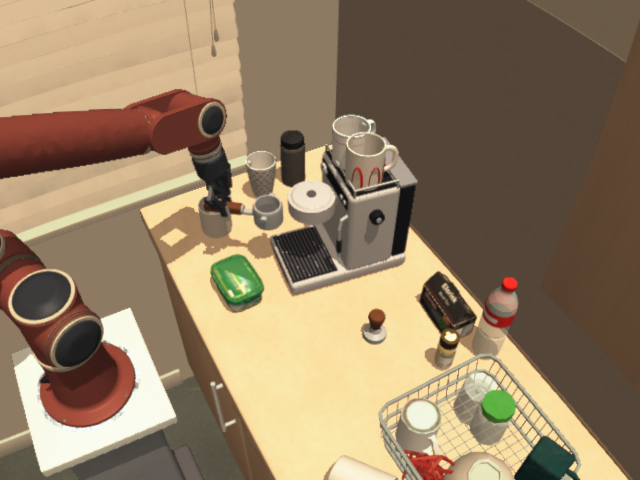

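```bash
cat >> h.py <<'E'
def slope():
    s=state();q=s["tool_rot"];M=R.from_quat([q[1],q[2],q[3],q[0]]).as_matrix();t=s["tool_pos"]
    a=np.arctan2(M[1,1],M[0,1]);ey=np.array([np.cos(a),np.sin(a)]);ex=np.array([np.sin(a),-np.cos(a)])
    for c in ["top","scene"]:
        f=grab_frame(c);P,ok=cloud(f);m=cut_out(c,"portafilter")[0]["pixels"]&ok
        col=f["color"].astype(int);brown=(col[...,0]>1.35*col[...,2])&(col[...,0]<170)
        D=P-t;X=D[...,:2]@ex;Y=D[...,:2]@ey;Z=D[...,2]
        k=m&brown&(abs(Y)<.013)&(X>-.06)&(X<.041)
        for lo,hi in [(-.055,-.04),(-.04,-.02),(.015,.025),(.025,.033),(.033,.041)]:
            g=k&(X>lo)&(X<hi)
            if g.sum()>2: print(c,lo,hi,g.sum(),np.percentile(Z[g],[25,50,80]).round(4))
        e=m&(np.hypot(X-.1,Y)<.05)
        v,u=np.nonzero(e)
        rim=m&(Z>.03)&(np.hypot(X-.1,Y)<.037)&(np.hypot(X-.1,Y)>.026)
        th=np.arctan2(Y,X-.1)
        for n,b in [("far",0),("left",np.pi/2),("near",np.pi),("right",-np.pi/2)]:
            g=rim&(abs(np.angle(np.exp(1j*(th-b))))<.6)
            if g.sum()>4: print(c,"rim",n,g.sum(),np.percentile(Z[g],[50,80,90]).round(4))
E
python3 -c "
from h import *
slope()"
```

```text
top 0.015 0.025 28 [0.0253 0.027  0.028 ]
top 0.025 0.033 25 [0.0258 0.027  0.0292]
top 0.033 0.041 5 [0.0244 0.0254 0.0284]
top rim far 24 [0.0421 0.0443 0.0453]
top rim left 42 [0.0409 0.0441 0.0448]
top rim near 42 [0.04   0.0429 0.0437]
top rim right 48 [0.0391 0.0423 0.0438]
scene -0.055 -0.04 33 [0.0123 0.017  0.0231]
scene -0.04 -0.02 20 [0.0098 0.011  0.0138]
scene 0.015 0.025 40 [0.0189 0.0245 0.0275]
scene 0.025 0.033 40 [0.0177 0.0244 0.0277]
scene 0.033 0.041 3 [0.0141 0.0167 0.0171]
scene rim far 34 [0.0385 0.0405 0.042 ]
scene rim left 53 [0.0379 0.0412 0.0422]
scene rim near 34 [0.0386 0.0415 0.0438]
scene rim right 83 [0.0395 0.042  0.0432]
```

```bash
cat >> h.py <<'E'
RC=.0993
def go(axis,z,pfyaw,lvl=0):
    s=state();q=s["tool_rot"];R0=R.from_quat([q[1],q[2],q[3],q[0]]);M=R0.as_matrix()
    yaw=np.degrees(np.arctan2(M[1,1],M[0,1]))-90
    Rt=R.from_euler("z",pfyaw-yaw,degrees=True)*R0
    a=np.radians(pfyaw);p=np.array([axis[0]-RC*np.cos(a),axis[1]-RC*np.sin(a),z])
    print("go: shift",(R0.inv().apply(p-s["tool_pos"])/.5).round(4),"turn",((R0.inv()*Rt).as_rotvec()/1.5).round(4)," up1mm",(M.T@[0,0,.002]).round(5))
def feel(n=3):
    S=[]
    for i in range(n): grab_frame('top'); S.append(state())
    F=np.mean([s["contact_force"] for s in S],0);T=np.mean([s["ft_torque"] for s in S],0);s=S[-1]
    q=s["tool_rot"];M=R.from_quat([q[1],q[2],q[3],q[0]]).as_matrix()
    a=np.arctan2(M[1,1],M[0,1])-np.pi/2;ex=np.array([np.cos(a),np.sin(a)]);ey=np.array([-ex[1],ex[0]])
    print("t",round(s["time"],2),"z",s["tool_pos"][2].round(4),"pfyaw",np.degrees(a).round(2),"cup",(s["tool_pos"][:2]+RC*ex).round(4),"pitch",np.degrees(np.arcsin(M[:2,2]@ex)).round(2),"Fown",(F[:2]@ex).round(2),(F[:2]@ey).round(2),F[2].round(2),"Town",(T[:2]@ex).round(3),(T[:2]@ey).round(3),"Tz",T[2].round(3))
E
python3 -c "
from h import *
feel(2);go([.596,.080],.137,-53)"
```

```text
t 29.07 z 0.1367 pfyaw -38.66 cup [0.5166 0.1457] pitch 9.97 Fown -0.28 0.77 -2.98 Town 0.016 0.394 Tz 0.001
go: shift [-0.2092  0.0458  0.0362] turn [0.0289 0.     0.1644]  up1mm [-0.00035 -0.      -0.00197]
```

Request:
{"api": "jog_arm", "payload": {
  "motion": "0 -0.05 0.011 0.009 0.007 0 0.041; 0 -0.1 0.022 0.018 0.014 0 0.082; 0 -0.15 0.033 0.026 0.021 0 0.123; 0 -0.2 0.044 0.035 0.029 0 0.164; 0 -0.2092 0.0458 0.0362 0.0289 0 0.1644"
}}

```text
time: 29.7
tool_pos: [0.5372, 0.1589, 0.1371]
tool_rot: [0.078, 0.445, 0.891, -0.039]
contact_force: [-0.5, -0.9, -3.2]
gripper_width: 0.278
grasp_force: 59.8
```

```bash
python3 -c "
from h import *
feel(3);go([.596,.080],.147,-53)"
```

```text
t 29.85 z 0.1367 pfyaw -52.96 cup [0.5954 0.0803] pitch 9.93 Fown 0.52 -0.59 -3.12 Town -0.007 0.364 Tz 0.009
go: shift [-0.0048  0.0007 -0.0201] turn [0.0001 0.     0.0005]  up1mm [-0.00034 -0.      -0.00197]
```

Request:
{"api": "jog_arm", "payload": {
  "motion": "0 -0.0014 0 -0.006 0 0 0; 0 -0.0026 0 -0.012 0 0 0; 0 -0.0036 0 -0.016 0 0 0; 0 -0.0043 0.0004 -0.02 0 0 0; 0 -0.0043 0.0004 -0.02 0 0 0"
}}

```text
time: 30.48
tool_pos: [0.5366, 0.1594, 0.1475]
tool_rot: [0.078, 0.444, 0.892, -0.039]
contact_force: [-0.2, 0.0, -1.9]
gripper_width: 0.273
grasp_force: 59.8
```

Request:
{"api": "jog_arm", "payload": {
  "motion": "0 -0.0002 0 -0.001 0 0 0; 0 -0.0004 0 -0.002 0 0 0; 0 -0.0005 0 -0.003 0 0 0; 0 -0.0007 0 -0.004 0 0 0; 0 -0.0007 0 -0.004 0 0 0"
}}

```text
time: 31.1
tool_pos: [0.5365, 0.1593, 0.1493]
tool_rot: [0.078, 0.444, 0.892, -0.039]
contact_force: [-0.3, -0.7, -2.6]
gripper_width: 0.273
grasp_force: 59.8
```

```bash
python3 -c "
from h import *
feel(4)"
```

```text
t 31.3 z 0.1493 pfyaw -52.98 cup [0.5962 0.0801] pitch 9.97 Fown -0.07 0.05 -2.57 Town 0.004 0.355 Tz -0.04
```

Request:
{"api": "jog_arm", "payload": {
  "motion": "0 -0.0002 0 -0.001 0 0 0; 0 -0.0004 0 -0.002 0 0 0; 0 -0.0005 0 -0.003 0 0 0; 0 -0.0005 0 -0.003 0 0 0; 0 -0.0005 0 -0.003 0 0 0"
}}

```text
time: 31.92
tool_pos: [0.5364, 0.1594, 0.1508]
tool_rot: [0.078, 0.444, 0.892, -0.039]
contact_force: [0.8, 0.7, -2.6]
gripper_width: 0.272
grasp_force: 59.8
```

```bash
python3 -c "
from h import *
feel(3)"
```

```text
t 32.08 z 0.1508 pfyaw -52.98 cup [0.5962 0.0801] pitch 9.97 Fown -0.55 -0.16 -2.09 Town -0.017 0.383 Tz 0.002
```

Request:
{"api": "jog_arm", "payload": {
  "motion": "0 -0.0002 0 -0.001 0 0 0; 0 -0.0004 0 -0.002 0 0 0; 0 -0.0005 0 -0.003 0 0 0; 0 -0.0005 0 -0.003 0 0 0; 0 -0.0005 0 -0.003 0 0 0"
}}

```text
time: 32.7
tool_pos: [0.5363, 0.1594, 0.1521]
tool_rot: [0.078, 0.444, 0.892, -0.039]
contact_force: [-0.4, 0.4, -3.6]
gripper_width: 0.267
grasp_force: 59.7
```

```bash
python3 -c "
from h import *
feel(3)"
```

```text
t 32.85 z 0.1522 pfyaw -52.98 cup [0.5961 0.0801] pitch 9.95 Fown -0.6 -0.31 -4.27 Town -0.045 0.654 Tz 0.011
```

```bash
python3 -c "
from h import *
go([.596,.080],.1505,-58)"
```

```text
go: shift [-0.0003  0.0171  0.0034] turn [0.0101 0.     0.0576]  up1mm [-0.00035 -0.      -0.00197]
```

Request:
{"api": "jog_arm", "payload": {
  "motion": "0 0.0005 0 0.003 0 0 0; 0 0.0001 0.0085 0.0034 0.005 0 0.029; 0 -0.0003 0.0171 0.0034 0.0101 0 0.0576; 0 -0.0007 0.0171 0.001 0.0101 0 0.0576; 0 -0.001 0.0171 -0.0005 0.0101 0 0.0576"
}}

```text
time: 33.48
tool_pos: [0.5429, 0.1642, 0.1518]
tool_rot: [0.075, 0.483, 0.872, -0.042]
contact_force: [-0.4, 1.2, -7.8]
gripper_width: 0.269
grasp_force: 59.3
```

```bash
python3 -c "
from h import *
feel(4)"
```

```text
t 33.67 z 0.1522 pfyaw -58.0 cup [0.5956 0.08  ] pitch 9.92 Fown -1.49 -0.26 -7.23 Town -0.038 1.171 Tz 0.039
```

Request:
{"api": "jog_arm", "payload": {
  "motion": "0 0.0001 -0.0028 0.0006 -0.0016 0 -0.0092; 0 0 -0.0055 0.0006 -0.0032 0 -0.0184; 0 -0.0001 -0.0083 0.0006 -0.0048 0 -0.0276; 0 -0.0002 -0.0111 0.0006 -0.0064 0 -0.0368; 0 -0.0004 -0.0139 0.0006 -0.0081 0 -0.046"
}}

```text
time: 34.3
tool_pos: [0.5381, 0.1603, 0.153]
tool_rot: [0.078, 0.452, 0.888, -0.039]
contact_force: [0.1, -0.1, -4.4]
gripper_width: 0.267
grasp_force: 59.6
```

```bash
python3 -c "
from h import *
feel(2)"
```

```text
t 34.4 z 0.1531 pfyaw -53.95 cup [0.5965 0.0802] pitch 10.0 Fown -0.73 -0.32 -4.14 Town -0.114 0.685 Tz -0.009
```

Request:
{"api": "jog_arm", "payload": {
  "motion": "0 -0.0002 0 -0.001 0 0 0; 0 -0.0003 0 -0.002 0 0 0; 0 -0.0003 0 -0.002 0 0 0; 0 -0.0003 0 -0.002 0 0 0; 0 -0.0003 0 -0.002 0 0 0"
}}

```text
time: 35.02
tool_pos: [0.5379, 0.1604, 0.1535]
tool_rot: [0.078, 0.452, 0.888, -0.039]
contact_force: [0.1, 0.8, -4.9]
gripper_width: 0.27
grasp_force: 59.6
```

```bash
python3 -c "
from h import *
feel(3)"
```

```text
t 35.17 z 0.1534 pfyaw -53.98 cup [0.5962 0.08  ] pitch 9.97 Fown -0.48 0.52 -4.28 Town 0.008 0.743 Tz 0.122
```

Request:
{"api": "jog_arm", "payload": {
  "motion": "0 0.0001 -0.0028 0.0006 -0.0016 0 -0.0092; 0 0 -0.0055 0.0006 -0.0032 0 -0.0184; 0 -0.0001 -0.0083 0.0006 -0.0048 0 -0.0276; 0 -0.0002 -0.0111 0.0006 -0.0064 0 -0.0368; 0 -0.0002 -0.0111 0.0006 -0.0064 0 -0.0368"
}}

```text
time: 35.8
tool_pos: [0.5334, 0.1568, 0.1534]
tool_rot: [0.079, 0.427, 0.9, -0.037]
contact_force: [0.0, -0.7, -2.6]
gripper_width: 0.267
grasp_force: 59.8
```

```bash
python3 -c "
from h import *
feel(3)"
```

```text
t 35.95 z 0.1532 pfyaw -50.78 cup [0.5963 0.08  ] pitch 9.98 Fown 0.47 -0.37 -2.73 Town -0.006 0.371 Tz -0.016
```

Contact vanished at yaw -50.8°, so this is probably the gate. Rising gently here.

Request:
{"api": "jog_arm", "payload": {
  "motion": "0 -0.0002 0 -0.001 0 0 0; 0 -0.0004 0 -0.002 0 0 0; 0 -0.0005 0 -0.003 0 0 0; 0 -0.0005 0 -0.003 0 0 0; 0 -0.0005 0 -0.003 0 0 0"
}}

```text
time: 36.58
tool_pos: [0.5333, 0.1569, 0.1546]
tool_rot: [0.078, 0.427, 0.9, -0.037]
contact_force: [-0.3, 0.8, -3.0]
gripper_width: 0.266
grasp_force: 59.8
```

```bash
python3 -c "
from h import *
feel(3)"
```

```text
t 36.73 z 0.1546 pfyaw -50.78 cup [0.5961 0.08  ] pitch 9.97 Fown -0.3 -0.01 -2.49 Town 0.005 0.399 Tz -0.015
```

Request:
{"api": "jog_arm", "payload": {
  "motion": "0 -0.0002 0 -0.001 0 0 0; 0 -0.0004 0 -0.002 0 0 0; 0 -0.0005 0 -0.003 0 0 0; 0 -0.0007 0 -0.004 0 0 0; 0 -0.0009 0 -0.005 0 0 0"
}}

```text
time: 37.35
tool_pos: [0.5333, 0.157, 0.1572]
tool_rot: [0.078, 0.427, 0.9, -0.037]
contact_force: [-0.3, 0.5, -3.1]
gripper_width: 0.267
grasp_force: 59.7
```

```bash
python3 -c "
from h import *
feel(3)"
```

```text
t 37.5 z 0.1572 pfyaw -50.78 cup [0.5961 0.08  ] pitch 9.97 Fown -0.34 -0.17 -3.56 Town -0.022 0.539 Tz -0.01
```

Request:
{"api": "jog_arm", "payload": {
  "motion": "0 -0.0002 0 -0.001 0 0 0; 0 -0.0004 0 -0.002 0 0 0; 0 -0.0005 0 -0.003 0 0 0; 0 -0.0005 0 -0.003 0 0 0; 0 -0.0005 0 -0.003 0 0 0"
}}

```text
time: 38.12
tool_pos: [0.5334, 0.1569, 0.1588]
tool_rot: [0.079, 0.427, 0.9, -0.037]
contact_force: [-1.1, 1.0, -3.1]
gripper_width: 0.267
grasp_force: 59.7
```

```bash
python3 -c "
from h import *
feel(3)"
```

```text
t 38.27 z 0.1588 pfyaw -50.78 cup [0.5962 0.0799] pitch 9.98 Fown -0.32 -0.53 -2.82 Town -0.015 0.462 Tz -0.045
```

Request:
{"api": "jog_arm", "payload": {
  "motion": "0 -0.0002 0 -0.001 0 0 0; 0 -0.0004 0 -0.002 0 0 0; 0 -0.0005 0 -0.003 0 0 0; 0 -0.0007 0 -0.004 0 0 0; 0 -0.0009 0 -0.005 0 0 0"
}}

```text
time: 38.9
tool_pos: [0.5334, 0.1569, 0.1613]
tool_rot: [0.079, 0.427, 0.9, -0.037]
contact_force: [0.1, 0.5, -3.0]
gripper_width: 0.27
grasp_force: 59.7
```

```bash
python3 -c "
from h import *
feel(3)"
```

```text
t 39.05 z 0.1613 pfyaw -50.78 cup [0.5962 0.08  ] pitch 9.98 Fown 0.17 -0.09 -3.57 Town 0.003 0.373 Tz -0.016
```

Request:
{"api": "jog_arm", "payload": {
  "motion": "0 -0.0002 0 -0.001 0 0 0; 0 -0.0004 0 -0.002 0 0 0; 0 -0.0005 0 -0.003 0 0 0; 0 -0.0007 0 -0.004 0 0 0; 0 -0.0009 0 -0.005 0 0 0"
}}

```text
time: 39.67
tool_pos: [0.5333, 0.1569, 0.1638]
tool_rot: [0.078, 0.427, 0.9, -0.037]
contact_force: [0.3, 0.8, -2.7]
gripper_width: 0.269
grasp_force: 59.7
```

```bash
python3 -c "
from h import *
feel(3)"
```

```text
t 39.83 z 0.1638 pfyaw -50.78 cup [0.5962 0.08  ] pitch 9.97 Fown -0.55 -0.34 -2.63 Town -0.008 0.379 Tz 0.018
```

Request:
{"api": "jog_arm", "payload": {
  "motion": "0 -0.0001 0 -0.001 0 0 0; 0 -0.0003 0 -0.002 0 0 0; 0 -0.0005 0 -0.003 0 0 0; 0 -0.0007 0 -0.004 0 0 0; 0 -0.0007 0 -0.004 0 0 0"
}}

```text
time: 40.45
tool_pos: [0.5331, 0.1569, 0.1651]
tool_rot: [0.078, 0.427, 0.9, -0.037]
contact_force: [1.6, 0.2, -7.2]
gripper_width: 0.268
grasp_force: 59.3
```

```bash
python3 -c "
from h import *
feel(3)"
```

```text
t 40.6 z 0.1652 pfyaw -50.78 cup [0.5958 0.08  ] pitch 9.93 Fown 0.92 1.19 -7.47 Town 0.202 0.705 Tz 0.147
```

The rim met the gasket at z 0.165 with about 5 N, 13.5 mm above the ring contact as specified. Computing the arc rows for turning about the axis.

```bash
cat >> h.py <<'E'
def arc(angs,ups,axis=None):
    s=state();q=s["tool_rot"];R0=R.from_quat([q[1],q[2],q[3],q[0]]);M=R0.as_matrix();t=s["tool_pos"]
    a=np.arctan2(M[1,1],M[0,1])-np.pi/2
    ax=np.array([*(t[:2]+RC*np.array([np.cos(a),np.sin(a)])),t[2]])
    for d,u in zip(angs,ups):
        Q=R.from_euler("z",d,degrees=True);sh=R0.inv().apply(ax+Q.apply(t-ax)+[0,0,u]-t)/.5
        print(d,u,sh.round(4),((R0.inv()*Q*R0).as_rotvec()/1.5).round(4))
E
python3 -c "
from h import *
arc([2,5,8,11,14],[-.0005]*5)
arc([2,5,8,11,14],[.0003,.0006,.0009,.0012,.0015])"
```

```text
2 -0.0005 [ 0.0001 -0.0069  0.001 ] [-0.004  -0.     -0.0229]
5 -0.0005 [-0.0006 -0.0173  0.0011] [-0.01   -0.     -0.0573]
8 -0.0005 [-0.0017 -0.0276  0.0013] [-0.016  -0.0001 -0.0917]
11 -0.0005 [-0.0034 -0.0379  0.0016] [-2.210e-02 -1.000e-04 -1.261e-01]
14 -0.0005 [-0.0056 -0.048   0.002 ] [-2.810e-02 -1.000e-04 -1.605e-01]
2 0.0003 [-0.0002 -0.0069 -0.0006] [-0.004  -0.     -0.0229]
5 0.0006 [-0.0009 -0.0173 -0.001 ] [-0.01   -0.     -0.0573]
8 0.0009 [-0.0022 -0.0276 -0.0014] [-0.016  -0.0001 -0.0917]
11 0.0012 [-0.004  -0.0379 -0.0017] [-2.210e-02 -1.000e-04 -1.261e-01]
14 0.0015 [-0.0063 -0.048  -0.0019] [-2.810e-02 -1.000e-04 -1.605e-01]
```

Request:
{"api": "jog_arm", "payload": {
  "motion": "0 0 -0.0069 0.0004 -0.004 0 -0.0229; 0 -0.0007 -0.0173 0.0005 -0.01 0 -0.0573; 0 -0.0018 -0.0276 0.0007 -0.016 0 -0.0917; 0 -0.0035 -0.0379 0.001 -0.0221 0 -0.1261; 0 -0.0057 -0.048 0.0014 -0.0281 0 -0.1605"
}}

```text
time: 41.22
tool_pos: [0.5161, 0.1398, 0.1652]
tool_rot: [0.082, 0.313, 0.946, -0.027]
contact_force: [1.3, 2.8, -7.1]
gripper_width: 0.271
grasp_force: 59.3
```

```bash
python3 -c "
from h import *
feel(2)"
```

```text
t 41.33 z 0.1652 pfyaw -36.8 cup [0.5953 0.0798] pitch 9.89 Fown -0.46 0.13 -7.59 Town 0.107 0.858 Tz 0.07
```

Request:
{"api": "jog_arm", "payload": {
  "motion": "0 -0.0001 -0.0069 0 -0.004 0 -0.0229; 0 -0.0008 -0.0173 0.0001 -0.01 0 -0.0573; 0 -0.002 -0.0276 -0.0001 -0.016 0 -0.0917; 0 -0.0038 -0.0379 -0.0004 -0.0221 0 -0.1261; 0 -0.006 -0.048 -0.0006 -0.0281 0 -0.1605"
}}

```text
time: 41.95
tool_pos: [0.504, 0.1195, 0.1659]
tool_rot: [0.084, 0.196, 0.977, -0.016]
contact_force: [1.4, 7.0, -7.6]
gripper_width: 0.27
grasp_force: 59.3
```

```bash
python3 -c "
from h import *
feel(2)"
```

```text
t 42.05 z 0.1659 pfyaw -22.77 cup [0.5954 0.0806] pitch 9.85 Fown -1.81 4.07 -6.91 Town 0.621 0.997 Tz 0.671
```

Request:
{"api": "jog_arm", "payload": {
  "motion": "0 -0.0002 -0.0069 -0.0006 -0.004 0 -0.0229; 0 -0.0009 -0.0173 -0.0013 -0.01 0 -0.0573; 0 -0.0022 -0.0276 -0.0019 -0.016 0 -0.0917; 0 -0.004 -0.0379 -0.0022 -0.0221 0 -0.1261; 0 -0.0064 -0.048 -0.0023 -0.0281 0 -0.1605"
}}

```text
time: 42.68
tool_pos: [0.4975, 0.0965, 0.1678]
tool_rot: [0.086, 0.076, 0.993, -0.006]
contact_force: [-0.2, 8.5, -7.1]
gripper_width: 0.269
grasp_force: 59.4
```

```bash
python3 -c "
from h import *
feel(2)
arc([1,2,3,4,5],[0]*5)"
```

```text
t 42.77 z 0.1677 pfyaw -8.73 cup [0.5956 0.0807] pitch 9.85 Fown -0.9 4.19 -6.49 Town 0.76 0.729 Tz 0.88
1 0 [-0.     -0.0035  0.    ] [-0.002  -0.     -0.0115]
2 0 [-0.0001 -0.0069  0.    ] [-0.004  -0.     -0.0229]
3 0 [-0.0003 -0.0104  0.    ] [-0.006  -0.     -0.0344]
4 0 [-0.0005 -0.0139  0.0001] [-0.008  -0.     -0.0459]
5 0 [-0.0007 -0.0173  0.0001] [-0.01   -0.     -0.0573]
```

Request:
{"api": "jog_arm", "payload": {
  "motion": "0 0 -0.0035 0 -0.002 0 -0.0115; 0 -0.0001 -0.0069 0 -0.004 0 -0.0229; 0 -0.0003 -0.0104 0 -0.006 0 -0.0344; 0 -0.0003 -0.0104 0 -0.006 0 -0.0344; 0 -0.0003 -0.0104 0 -0.006 0 -0.0344"
}}

```text
time: 43.4
tool_pos: [0.4967, 0.0924, 0.1678]
tool_rot: [0.086, 0.052, 0.995, -0.002]
contact_force: [-0.6, 11.1, -6.4]
gripper_width: 0.27
grasp_force: 59.7
```

```bash
python3 -c "
from h import *
feel(4)"
```

```text
t 43.6 z 0.1678 pfyaw -5.92 cup [0.5955 0.0821] pitch 9.82 Fown -1.23 12.05 -6.83 Town 1.423 0.805 Tz -0.406
```

Request:
{"api": "jog_arm", "payload": {
  "motion": "0 0 -0.0018 0 -0.001 0 -0.006; 0 0 -0.0035 0 -0.002 0 -0.0115; 0 0 -0.0035 0 -0.002 0 -0.0115; 0 0 -0.0035 0 -0.002 0 -0.0115; 0 0 -0.0035 0 -0.002 0 -0.0115"
}}

```text
time: 44.22
tool_pos: [0.4966, 0.0916, 0.1679]
tool_rot: [0.086, 0.044, 0.995, -0.0]
contact_force: [-0.4, 16.0, -7.1]
gripper_width: 0.27
grasp_force: 61.0
```

```bash
python3 -c "
from h import *
feel(4)"
```

```text
t 44.42 z 0.1678 pfyaw -5.01 cup [0.5955 0.083 ] pitch 9.82 Fown -1.19 16.27 -6.7 Town 1.944 0.751 Tz -0.979
```

At the stop: about 2.7 N m about the axis, with no further travel. I relax the side load, let go and withdraw along the tool axis.

Request:
{"api": "jog_arm", "payload": {
  "motion": "0 0 0.003 0 0.001 0 0.0115; 0 0 0.006 0 0.003 0 0.018; 0 0 0.0085 0.0006 0.004 0 0.0229; 0 0 0.0085 0.001 0.004 0 0.0229; 0 0 0.0085 0.001 0.004 0 0.0229"
}}

```text
time: 45.05
tool_pos: [0.4969, 0.093, 0.1674]
tool_rot: [0.086, 0.059, 0.995, -0.005]
contact_force: [-4.3, 5.4, -4.4]
gripper_width: 0.27
grasp_force: 59.9
```

```bash
python3 -c "
from h import *
feel(3)"
```

```text
t 45.2 z 0.1674 pfyaw -6.79 cup [0.5955 0.0812] pitch 9.83 Fown -4.69 4.02 -4.99 Town 0.683 1.012 Tz 0.207
```

Request:
{"api": "jog_arm", "payload": {
  "motion": "50 0 0 0 0 0 0; 100 0 0 0 0 0 0; 100 0 0 0 0 0 0; 100 0 0 0 0 0 0; 100 0 0 0 0 0 0"
}}

```text
time: 45.82
tool_pos: [0.4978, 0.0924, 0.1678]
tool_rot: [0.087, 0.059, 0.994, -0.005]
contact_force: [0.6, 0.7, 0.3]
gripper_width: 0.999
grasp_force: 0.0
```

Request:
{"api": "jog_arm", "payload": {
  "motion": "100 0 0 -0.03 0 0 0; 100 0 0 -0.08 0 0 0; 100 0 0 -0.14 0 0 0; 100 0 0 -0.2 0 0 0; 100 0 0 -0.22 0 0 0"
}}

```text
time: 46.45
tool_pos: [0.4796, 0.095, 0.2796]
tool_rot: [0.089, 0.059, 0.994, -0.005]
contact_force: [0.2, -0.3, 0.3]
gripper_width: 1.001
grasp_force: 0.0
```

Run:
```python
from h import *
feel(2)
ax=np.array([.5957,.0802])
for c in ["top","scene"]:
    f=grab_frame(c);P,ok=cloud(f)
    for n in ["portafilter","handle_grip"]:
        print(c,n,[(round(d["p"],2),np.round(d["at"],4).tolist()) for d in place_of(c,n)[:1]])
    r=cut_out(c,"portafilter")
    if r:
        m=r[0]["pixels"]&ok; Q=P[m]; d=np.hypot(*(Q[:,:2]-ax).T); h=Q[(d>.062)&(d<.16)&(Q[:,2]>.15)&(Q[:,2]<.21)]
        if len(h)>10:
            v=h[:,:2].mean(0)-ax; dd=np.hypot(*(h[:,:2]-ax).T)
            print(c,len(h),"handle dir -> pf yaw",np.degrees(np.arctan2(-v[1],-v[0])).round(2),"z slope",np.polyfit(dd,h[:,2],1).round(4))
    if c=="scene": cv2.imwrite("pics/s6.png",cv2.resize(f["color"][120:300,180:420,::-1],None,fx=3,fy=3,interpolation=cv2.INTER_CUBIC))
```

```text
t 46.55 z 0.2778 pfyaw -6.76 cup [0.5779 0.0832] pitch 10.13 Fown 0.54 0.4 0.31 Town -0.025 0.088 Tz 0.005
top portafilter []
top handle_grip [(0.34, [0.5934, 0.0798, 0.1936])]
top 261 handle dir -> pf yaw 154.94 z slope [-0.0304  0.1844]
scene portafilter []
scene handle_grip [(0.61, [0.4971, 0.096, 0.182])]
scene 551 handle dir -> pf yaw -4.89 z slope [-0.0033  0.1879]
```

View pics/s6.png

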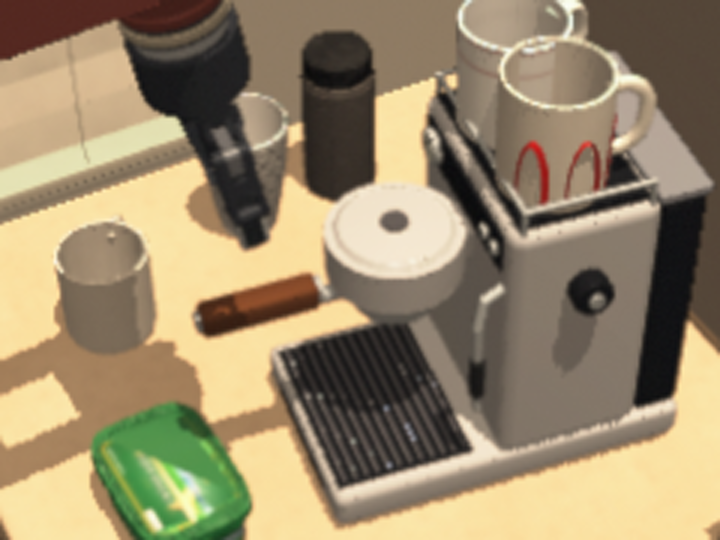

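The portafilter hangs level in the head with its handle pointing to the front (from (200,315) to (325,290)). The gripper is open and clear, and nothing else has moved. Handing in.

```bash
python3 -c "
from plant import *
print(job_done())"
```

```text
the job is handed in; nothing more can be done
None
```

The portafilter is in the head and turned 45° anticlockwise from the gates to its stop; I let go, withdrew the arm, and handed the job in at about 46.6 s. While I was feeling for the gates, the handle slipped about 10° in the grip against the ring, at about 5–6 N. I leveled it by pitching the tool, and in the last picture the portafilter hung level with nothing else seen to have moved.

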